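# Set up the doming station on the jeweller's bench

### The arm

A 6-joint arm with a two-finger parallel gripper is mounted at the origin on the work surface. World frame = base frame: x ahead of the robot, y to its left, z up, the work surface at z = 0. Lengths are in mm, angles in rad, forces in N, time in s.
With the tool pointing down it reaches from about 350 to 775 mm from the base axis. Payload 7.3 kg.
Tool frame: the origin (TCP) lies at the centre of the arm's flange, where the gripper is bolted on; the fingertips stand 178 mm ahead of it and the grasp point (between the pads) lies 159 mm ahead of it; z points along the fingers, y is the direction in which the jaws open and shut (so a half turn about z gives the same grasp; the last joint's range is limited). The gripper opens to 92 mm and grips with 3 to 60 N. Pads are 19 mm wide; open, the fingers measure 130 mm over their backs; the gripper's body (75 mm by 190 mm) begins 47 mm behind the grasp point.
Start: joints at [1.121, 0.342, 1.524, -0, 1.275, -0.146], TCP at [157.031, 500.968, 404.741] pointing down, gripper open.
Joint ranges: [-2.53, 2.53], [-0.77, 2.02], [0.04, 2.7], [-1, 4.14], [0.28, 2.66], [-3.11, 3.11]. Speed limits (rad/s): [2.57, 2.57, 3.14, 3.14, 3.14, 3.14].

### API

Orientations are given as [roll, pitch, yaw] about the fixed x, y, z axes, in that order (R = Rz(yaw) Ry(pitch) Rx(roll)).
In Python, from plant import get_obs, capture, close_job gives the robot as it stands. The module is installed in compiled form; this text tells all that it offers.
- The arm moves only by the shell command python3 -m pendant 'ROWS'. ROWS is JSON, a list of rows, each a list of 3 entries, a list of its own where there are three numbers: the shift along the tool's x, y, z in m, then the turn, a rotation vector about the tool's x, y, z in rad, then the finger opening in m, from 0 to 0.0918. In form: [[[tx, ty, tz], [wx, wy, wz], fingers], ...]. A call has 1 to 10 rows; each row is the pose to reach, as a shift and turn from the pose commanded when the call began, along the tool's axes at that moment; what a row does not reach only later rows make up. A row lasts 1/12 s, in which the tool goes at most 41.7 mm and 7.16 degrees, less where a joint would pass 70% of its speed; a pose out of reach is approached as far as the arm can. A call with a gripper value outside its range is refused whole. The fingers move at their own pace and stop on an object; the grip force is fixed at half the most. Time passes only in rows, so rows that repeat a pose let the fingers close. It gives the time, the measured TCP pose, the force and the opening at its end, in the units of the state.
- get_obs(): the state, without advancing time (a new reading comes with each control period).
- capture(name): name is "side" or "top" or "wrist"; returns a dict with "color" (384x512x3 uint8, red, green, blue), "mtx" (3x3 intrinsics, pixels), "dist" ([k1, k2, p1, p2, k3] as OpenCV has them; the pictures are not rectified), "rvec" (rotation vector, rad) and "tvec" (3), from world to camera coordinates, as OpenCV has them. Camera axes: x right, y down, z forward; pixel columns grow to the right and rows downward; lengths in mm; the calibration is good to about 2 mm. A picture is of the moment at which its call begins. There is no depth.
- close_job(): hands the job in, once; it reports no verdict.
The state is a dict: "time": time; "joint_positions": joint angles; "dq": joint speeds; "tau": joint torques, N m; "tool_pos": TCP position; "tcp_rot": TCP orientation; "contact_force": force on the tool from outside, world axes, zero at the start; "moment": the same for the moment, N m; "grip_width": finger opening in mm.
Only numpy, scipy, OpenCV 4.12 (cv2) and the standard library are available. Lean on these libraries where they do the work, as an engineer would, in place of code of your own. Each camera call takes 0.05 s, during which the arm holds its last target. There are 200 camera calls.

### The job

Set up the doming station around the square rubber pad, whose near side is the one facing the robot: put the flat steel bench block on the middle of the pad, squared up with the pad's edges, and stand the brass doming cube on the middle of the block. Stand the small tin on the bench midway between the pad and the little anvil, and lay the wooden ring clamp flat on the bench behind the pad, that is beyond its far edge, parallel to that edge, centred on it and with a gap of about 2 cm. Keep everything upright, let go of it all, and leave the big tin and the punch stand where they are.

Things in the scene. Friction and masses are not known exactly. Their poses are not given: they have to be found in the camera images.
- pad: Black square rubber pad, 90 x 90 mm and 15 mm thick, fixed to the bench. Origin at the centre of its underside; x is square to its far edge and points away from the robot (turned at most 0.15 rad from world x), y to its left, z up. All edges are 45 mm from the centre.
- anvil: Little steel horn anvil, 54 mm high, on a round wooden foot 84 mm across and 12 mm high, fixed to the bench. Origin at the centre of the foot's underside, always 260 mm from the pad's centre along the pad's own y axis, on either the pad's left (+y) or its right (-y). Its horn points along its x, 52 mm out from the centre and so past the foot's edge. Nothing goes on it.
- bench_block: Flat polished steel bench block, 56 x 56 mm and 18 mm thick, about 0.45 kg, loose, lying flat on the bench. Origin at the centre of its underside; x and y are square to its sides, z up.
- doming_cube: Brass doming cube, 40 x 40 x 40 mm, with round dark dimples on its faces, about 0.5 kg, loose, on the bench. Origin at the centre of its underside; x and y are square to its sides, z up.
- small_tin: The smaller of two round closed metal tins, 44 mm across and 30 mm high, about 70 g, loose, standing on the bench. Origin at the centre of its underside, z up.
- ring_clamp: Wooden ring clamp: a bar 120 mm long, 24 mm wide and 22 mm high with a steel band round its middle, about 60 g, loose, lying flat. Origin at the centre of its underside; y runs along its length, x across, z up. Either end may point either way.
- big_tin: The larger round closed metal tin, 68 mm across and 40 mm high, loose. A bystander: leave it where it is. Origin at the centre of its underside.
- punch_stand: Dark wooden disc 68 mm across and 30 mm high holding five upright steel doming punches with ball heads, 70 mm high in all, loose. A bystander: leave it where it is. Origin at the centre of its underside.
Things that resemble listed ones, but are neither listed nor needed, are in the scene too. Several things have the shape of the doming_cube; the one meant has the colours described above.

How it is judged:
By the outcome, as a careful person would: the job done as asked, in the order asked, and still so for the second after the job is handed in, with the robot touching nothing.
It also fails if it takes over 99 s, if anything falls off the work surface, if the arm or the gripper's body presses on something with over 40 N, if the wrist force passes 120 N, or if a joint passes its speed limit or range.

## Working session

There is one attempt and no reset: what is moved stays moved. The work goes in short steps, Python scripts to look and compute and a shell command to move; the robot and the scene stay as the last step left them, time stands still between calls to the robot, and variables do not carry over. Pictures are saved under pics/ and viewed, about 12 in all and at most 16, crops included, and the job is handed in when it is done.

```bash
mkdir -p pics; cat > h.py <<'E'
import numpy as np, cv2, json
from scipy.spatial.transform import Rotation as R
from plant import get_obs, capture
def snap(name,fn):
    c=capture(name); np.savez('pics/'+fn+'.npz',**c)
    cv2.imwrite('pics/'+fn+'.png',c['color'][:,:,::-1]); return c
def load(fn): return dict(np.load('pics/'+fn+'.npz'))
def pix2w(c,uv,z):
    uv=np.array(uv,float).reshape(-1,1,2)
    n=cv2.undistortPoints(uv,c['mtx'],c['dist']).reshape(-1,2)
    Rm=cv2.Rodrigues(c['rvec'])[0]; t=c['tvec'].reshape(3)
    o=-Rm.T@t; d=np.c_[n,np.ones(len(n))]@Rm
    return o+d*((z-o[2])/d[:,2])[:,None]
def w2pix(c,p): return cv2.projectPoints(np.array(p,float).reshape(-1,1,3),c['rvec'],c['tvec'],c['mtx'],c['dist'])[0].reshape(-1,2)
def crop(fn,x0,y0,x1,y1,s,out):
    i=cv2.imread('pics/'+fn+'.png')[y0:y1,x0:x1]
    i=cv2.resize(i,None,fx=s,fy=s,interpolation=cv2.INTER_CUBIC); cv2.imwrite('pics/'+out+'.png',i)
E
python3 - <<'E'
from h import *
a=snap('top','top0');b=snap('side','side0')
for n,c in(('top',a),('side',b)): print(n,-cv2.Rodrigues(c['rvec'])[0].T@c['tvec'].reshape(3),c['mtx'][0,0])
i=cv2.imread('pics/top0.png');cv2.imwrite('pics/top0b.png',cv2.resize(i,None,fx=1.5,fy=1.5,interpolation=cv2.INTER_CUBIC))
i=cv2.imread('pics/side0.png');cv2.imwrite('pics/side0b.png',cv2.resize(i,None,fx=1.5,fy=1.5,interpolation=cv2.INTER_CUBIC))
print(get_obs())
E
```

```text
top [ 360.52553347  -12.53056384 1307.0017851 ] 485.3132346905776
side [  92.9662421  -609.77358616  934.17496824] 396.46069197499304
{'time': 0.1, 'joint_positions': array([ 1.12102762e+00,  3.42626730e-01,  1.52489131e+00,  1.75415383e-05,
        1.27543267e+00, -1.46007997e-01]), 'dq': array([-0.00187937, -0.00057176, -0.00219724,  0.00181961,  0.0018109 ,
        0.00036332]), 'tau': array([ 1.62940312e-03, -4.32004845e+01, -2.44699091e+01,  7.19941081e-02,
        5.24159241e-02, -4.34139952e-05]), 'tool_pos': array([156.96088761, 500.86137164, 404.13850275]), 'tcp_rot': array([-3.14025149e+00, -2.14180086e-04,  2.83782668e+00]), 'contact_force': array([ 0.34163866, -0.30887262,  0.54148378]), 'moment': array([-0.01393982, -0.00972778, -0.00832766]), 'grip_width': 91.72367149233122}
```

View pics/top0b.png

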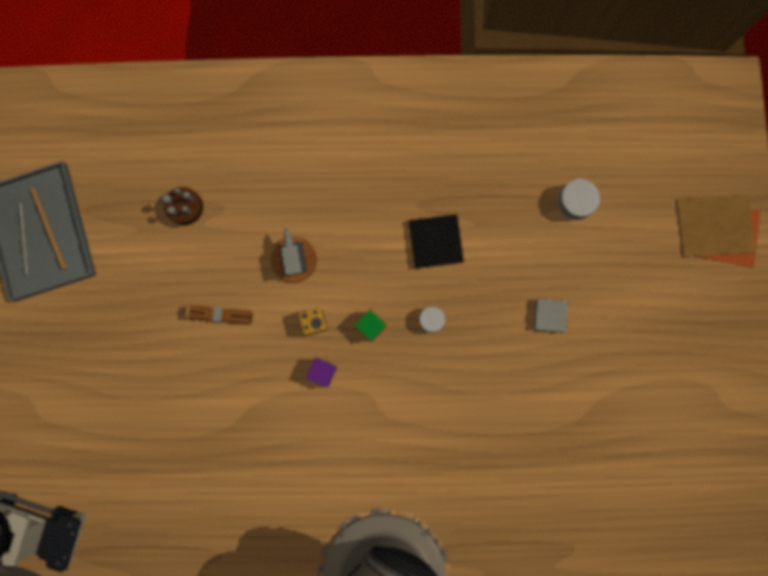

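View pics/side0b.png

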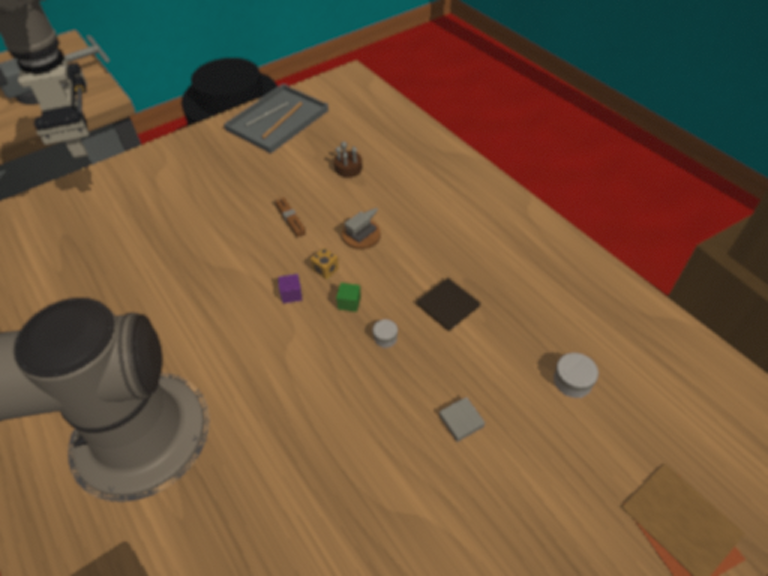

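Top view (enlarged 1.5x): pad (436,241), anvil (293,258), bench block (550,315), small tin (431,320), ring clamp (219,315), big tin (580,198), punch stand (183,206). 
Cube candidates: yellow with dark dimples (312,321), plain green (370,325), plain purple (321,373). I pick the yellow one. For the tin, I pick (431,320), the smaller one. The crop below checks these choices.

```bash
python3 - <<'E'
from h import *
crop('top0',115,110,400,265,2.8,'c1')
c=load('top0')
f=lambda *p:[(x/1.5,y/1.5) for x,y in p]
for n,z,p in [('pad',15,(436,241)),('anvil',12,(293,260)),('block',18,(550,315)),('tin',30,(431,319)),('clamp',22,(219,315)),('big',40,(580,198)),('stand',30,(183,206)),('cube',40,(312,321)),('green',40,(370,325))]:
    print(n,pix2w(c,f(p),z).round()[0])
E
```

```text
pad [ 587. -103.   15.]
anvil [557. 155.  12.]
block [ 450. -304.   18.]
tin [445. -90.  30.]
clamp [458. 285.  22.]
big [ 657. -362.   40.]
stand [656. 352.  30.]
cube [444. 118.  40.]
green [436.  17.  40.]
```

View pics/c1.png

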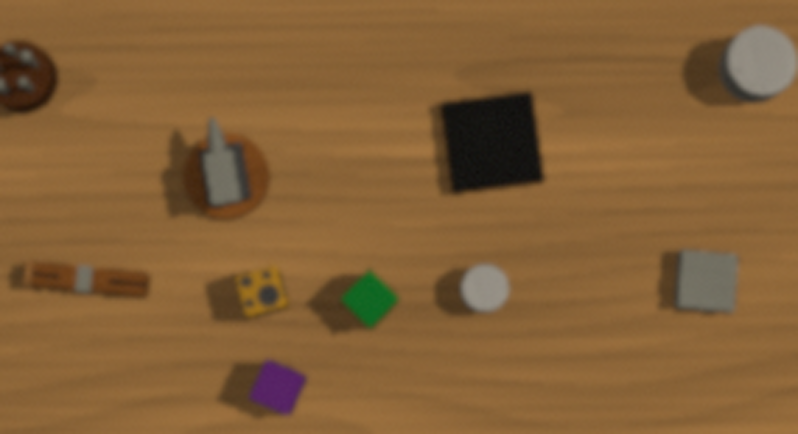

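The crop confirms it: the yellow cube at (262,291) has dark dimples, green and purple are plain, and the tin at (486,288) is the small one. Next I measure the corners.

```bash
cat > m.py <<'E'
from h import *
def quad(c,pts,z,n):
    w=pix2w(c,pts,z)[:,:2]; e=np.roll(w,-1,0)-w
    ang=np.degrees(np.arctan2(e[:,1],e[:,0]))
    L=np.linalg.norm(e,axis=1); a=np.exp(4j*np.radians(ang))
    print(n,'ctr',w.mean(0).round(1),'edges',L.round(1),'ang',ang.round(1),'mean mod90',round(np.degrees(np.angle(a.mean()))/4,1)); return w
E
python3 - <<'E'
from m import *
c=load('top0')
f=lambda p:[((x+.5)/2.8-.5+115,(y+.5)/2.8-.5+110) for x,y in p]
quad(c,f([(442,104),(531,93),(543,182),(453,192)]),15,'pad')
quad(c,f([(680,249),(738,252),(735,311),(678,307)]),18,'block')
quad(c,f([(236,274),(278,266),(288,306),(245,317)]),40,'cube')
quad(c,f([(28,263),(150,272),(148,297),(30,286)]),22,'clamp')
quad(c,f([(341,299),(370,269),(398,298),(370,328)]),40,'green')
print(pix2w(c,f([(486,288)]),30),'tin',pix2w(c,f([(228,175)]),12),'anvil')
from h import *
o=get_obs(); print(R.from_euler('xyz',o['tcp_rot']).as_matrix().round(3))
E
```

```text
pad ctr [ 587.  -102.8] edges [87.2 87.9 87.2 86.7] ang [ -83.6 -174.1   95.5    5.9] mean mod90 5.9
block ctr [ 450.7 -305.8] edges [56.1 56.7 54.9 55.6] ang [-93.9 174.5  84.9  -4.2] mean mod90 -4.7
cube ctr [445.6 117.4] edges [40.  38.6 41.3 41.1] ang [ -80.  -166.3  103.5   11.7] mean mod90 12.2
clamp ctr [459.8 284.2] edges [117.8  23.8 113.9  22.1] ang [-95.  175.7  84.    6. ] mean mod90 -2.4
green ctr [436.9  16.7] edges [38.9 37.7 38.2 38.3] ang [ -44.7 -136.9  136.1   44.3] mean mod90 44.7
[[445.62280763 -92.58698831  30.        ]] tin [[559.67867163 152.60831818  12.        ]] anvil
[[-0.954  0.299 -0.001]
 [ 0.299  0.954 -0.001]
 [ 0.    -0.001 -1.   ]]
```

```bash
cat > go.py <<'E'
import sys
from h import *
# usage: go.py "x,y,zgrasp,yawdeg" ... prints tool-frame shifts (m, rad) from current measured pose
o=get_obs(); R0=R.from_euler('xyz',o['tcp_rot']); p0=o['tool_pos']
print('t',round(o['time'],2),'grasp now',(p0+159*R0.as_matrix()[:,2]).round(1),'yaw',np.degrees(o['tcp_rot'][2]).round(2),'w',round(o['grip_width'],1),'F',o['contact_force'].round(1))
for a in sys.argv[1:]:
    x,y,z,yaw=map(float,a.split(','))
    R1=R.from_euler('xyz',[np.pi,0,np.radians(yaw)])
    d=R0.as_matrix().T@(np.array([x,y,z+159])-p0)/1000
    print(a,'->',d.round(4),(R0.inv()*R1).as_rotvec().round(4),'rows',round(np.linalg.norm(d)/.0417,1))
E
python3 go.py 440,150,245,125 450.7,-305.8,150,85.3
```

```text
t 0.1 grasp now [156.9 500.7 245.1] yaw 162.6 w 91.7 F [ 0.3 -0.3  0.5]
440,150,245,125 -> [-0.375  -0.2501  0.0004] [-1.400e-03  2.000e-04  6.562e-01] rows 10.8
450.7,-305.8,150,85.3 -> [-0.5216 -0.6817  0.0959] [-1.3000e-03  7.0000e-04  1.3491e+00] rows 20.7
```

```bash
T='x'; python3 -m pendant '[[[-0.375,-0.25,0],[0,0,0.656],0.0918],[[-0.375,-0.25,0],[0,0,0.656],0.0918],[[-0.375,-0.25,0],[0,0,0.656],0.0918],[[-0.375,-0.25,0],[0,0,0.656],0.0918],[[-0.375,-0.25,0],[0,0,0.656],0.0918],[[-0.375,-0.25,0],[0,0,0.656],0.0918],[[-0.375,-0.25,0],[0,0,0.656],0.0918],[[-0.375,-0.25,0],[0,0,0.656],0.0918],[[-0.375,-0.25,0],[0,0,0.656],0.0918],[[-0.375,-0.25,0],[0,0,0.656],0.0918]]'; python3 go.py 450.7,-305.8,150,85.3
```

```text
time: 0.93
tool_pos: [419.4, 174.8, 404.6]
tcp_rot: [-3.141, -0.0, 2.182]
contact_force: [1.3, 0.8, 0.1]
grip_width: 91.9
t 0.93 grasp now [419.4 174.8 245.6] yaw 125.0 w 91.9 F [1.3 0.8 0.1]
450.7,-305.8,150,85.3 -> [-0.4116 -0.2501  0.0956] [-2.000e-04 -2.000e-04  6.929e-01] rows 11.8
```

```bash
python3 -m pendant '[[[-0.412,-0.25,0.096],[0,0,0.693],0.0918],[[-0.412,-0.25,0.096],[0,0,0.693],0.0918],[[-0.412,-0.25,0.096],[0,0,0.693],0.0918],[[-0.412,-0.25,0.096],[0,0,0.693],0.0918],[[-0.412,-0.25,0.096],[0,0,0.693],0.0918],[[-0.412,-0.25,0.096],[0,0,0.693],0.0918],[[-0.412,-0.25,0.096],[0,0,0.693],0.0918],[[-0.412,-0.25,0.096],[0,0,0.693],0.0918],[[-0.412,-0.25,0.096],[0,0,0.693],0.0918],[[-0.412,-0.25,0.096],[0,0,0.693],0.0918]]'; python3 go.py 450.7,-305.8,120,85.3
```

```text
time: 1.77
tool_pos: [445.0, -233.1, 322.7]
tcp_rot: [-3.141, -0.0, 1.488]
contact_force: [1.6, 0.5, -0.6]
grip_width: 91.6
t 1.77 grasp now [ 445.  -233.   163.7] yaw 85.28 w 91.6 F [ 1.6  0.5 -0.6]
450.7,-305.8,120,85.3 -> [-0.072   0.0116  0.0436] [-0.0003 -0.0004 -0.0003] rows 2.0
```

```bash
python3 -m pendant '[[[-0.072,0.0116,0.044],[0,0,0],0.0918],[[-0.072,0.0116,0.044],[0,0,0],0.0918],[[-0.072,0.0116,0.044],[0,0,0],0.0918],[[-0.072,0.0116,0.044],[0,0,0],0.0918],[[-0.072,0.0116,0.044],[0,0,0],0.0918]]'; python3 - <<'E'
from h import *
c=snap('wrist','w1'); crop('w1',0,0,512,384,1.5,'w1b')
Rm=cv2.Rodrigues(c['rvec'])[0]; print(-Rm.T@c['tvec'].reshape(3)); print(Rm.round(2)); print(w2pix(c,[450.7,-305.8,18]), w2pix(c,[450.7,-305.8,100]))
E
python3 go.py
```

```text
time: 2.18
tool_pos: [451.0, -303.3, 279.0]
tcp_rot: [-3.14, -0.001, 1.488]
contact_force: [0.4, 0.2, 0.3]
grip_width: 91.9
[ 457.34018746 -225.67671498  259.27034088]
[[ 1.   -0.08 -0.  ]
 [-0.08 -0.96  0.28]
 [-0.02 -0.28 -0.96]]
[[252.68236562 204.14815725]] [[252.63077854 253.52400288]]
t 2.23 grasp now [ 451.2 -302.7  120.7] yaw 85.33 w 92.1 F [ 0.3  0.4 -1.1]
```

View pics/w1b.png

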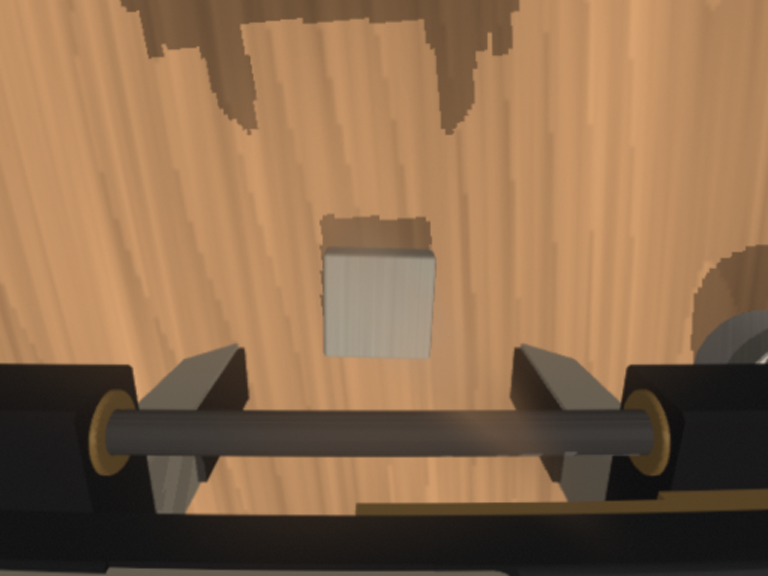

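Wrist view: the block's top face has corners (325,257), (435,258), (430,357), (325,356). It sits centred between the fingertips at (240,350) and (518,350).

```bash
python3 - <<'E'
from m import *
c=load('w1'); f=lambda p:[((x+.5)/1.5-.5,(y+.5)/1.5-.5) for x,y in p]
quad(c,f([(325,257),(435,258),(430,357),(325,356)]),18,'block')
E
python3 go.py 450.7,-305,23,85.5 450.7,-305,60,85.5
```

```text
block ctr [ 450.3 -306.9] edges [54.1 53.  54.9 52.9] ang [ -5.2 -95.7 174.7  83.5] mean mod90 -5.7
t 2.23 grasp now [ 451.2 -302.7  120.7] yaw 85.33 w 92.1 F [ 0.3  0.4 -1.1]
450.7,-305,23,85.5 -> [-0.0023 -0.0003  0.0977] [-0.0001 -0.0005 -0.0029] rows 2.3
450.7,-305,60,85.5 -> [-0.0023 -0.0003  0.0607] [-0.0001 -0.0005 -0.0029] rows 1.5
```

```bash
python3 -m pendant '[[[-0.0038,0,0.07],[0,0,0],0.0918],[[-0.0038,0,0.07],[0,0,0],0.0918],[[-0.0038,0,0.09],[0,0,0],0.0918],[[-0.0038,0,0.0975],[0,0,0],0.0918],[[-0.0038,0,0.0975],[0,0,0],0.0918],[[-0.0038,0,0.0975],[0,0,0],0.0918],[[-0.0038,0,0.0975],[0,0,0],0],[[-0.0038,0,0.0975],[0,0,0],0],[[-0.0038,0,0.0975],[0,0,0],0],[[-0.0038,0,0.0975],[0,0,0],0]]';python3 -m pendant '[[[0,0,0],[0,0,0],0],[[0,0,0],[0,0,0],0],[[0,0,0],[0,0,0],0],[[0,0,0],[0,0,0],0]]'; python3 go.py
```

```text
time: 3.07
tool_pos: [451.0, -307.6, 182.7]
tcp_rot: [3.14, 0.001, 1.489]
contact_force: [0.1, 0.3, 1.2]
grip_width: 69.6
time: 3.4
tool_pos: [450.7, -307.6, 182.0]
tcp_rot: [-3.141, -0.0, 1.489]
contact_force: [-1.9, 0.1, 3.3]
grip_width: 55.9
t 3.4 grasp now [ 450.6 -307.6   23. ] yaw 85.3 w 55.9 F [-1.9  0.1  3.3]
```

```bash
python3 -m pendant '[[[0,0,-0.03],[0,0,0],0],[[0,0,-0.06],[0,0,0],0],[[0,0,-0.1],[0,0,0],0],[[0,0,-0.13],[0,0,0],0],[[0,0,-0.13],[0,0,0],0]]'; python3 go.py 580,-190,150,96
```

```text
time: 3.82
tool_pos: [452.0, -308.4, 317.3]
tcp_rot: [3.133, 0.006, 1.489]
contact_force: [2.0, -1.1, -4.6]
grip_width: 55.4
t 3.82 grasp now [ 453.2 -309.4  158.4] yaw 85.31 w 55.4 F [ 2.  -1.1 -4.6]
580,-190,150,96 -> [0.1285 0.1179 0.0085] [ 0.0078  0.0069 -0.1866] rows 4.2
```

```bash
python3 -m pendant '[[[0.1285,0.118,0.008],[0,0,-0.187],0],[[0.1285,0.118,0.008],[0,0,-0.187],0],[[0.1285,0.118,0.008],[0,0,-0.187],0],[[0.1285,0.118,0.008],[0,0,-0.187],0],[[0.1285,0.118,0.008],[0,0,-0.187],0],[[0.1285,0.118,0.008],[0,0,-0.187],0],[[0.1285,0.118,0.008],[0,0,-0.187],0]]'; python3 - <<'E'
from h import *
c=snap('wrist','w2'); crop('w2',0,0,512,384,1.5,'w2b')
E
python3 go.py
```

```text
time: 4.4
tool_pos: [578.7, -188.5, 301.5]
tcp_rot: [-3.138, -0.002, 1.677]
contact_force: [-1.3, -0.8, -4.6]
grip_width: 55.7
t 4.45 grasp now [ 577.8 -189.2  143.1] yaw 96.03 w 56.1 F [ 0.5 -1.1 -5.8]
```

View pics/w2b.png

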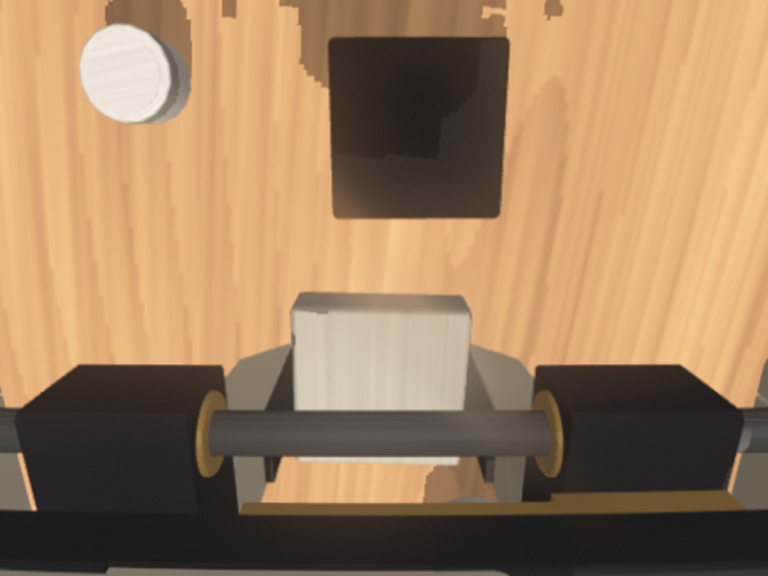

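Wrist view: the pad's corners are (329,38), (509,39), (499,218), (333,218). The held block's top face has corners (291,308), (470,309), (460,464), about (297,459), square in the jaws. The small tin is at (125,73).

```bash
python3 - <<'E'
from m import *
c=load('w2'); f=lambda p:[((x+.5)/1.5-.5,(y+.5)/1.5-.5) for x,y in p]
quad(c,f([(328.5,37),(509.5,38),(500,218),(332.5,218)]),15,'pad')
w=quad(c,f([(291,310),(470,310),(461,464),(298,459)]),138.1,'block')
print(w)
print('tin',pix2w(c,f([(125,73)]),30))
E
python3 go.py 586.8,-103.5,70,96 586.8,-103.5,39,96
```

```text
pad ctr [ 588.6 -104.1] edges [88.3 88.3 89.2 88.6] ang [   6.   -83.3 -173.8   96.1] mean mod90 6.2
block ctr [ 578.4 -186.4] edges [54.1 54.5 54.5 52.6] ang [   6.2  -83.9 -175.8   95.7] mean mod90 5.6
[[ 548.70244512 -162.73143986]
 [ 602.53267857 -156.86737417]
 [ 608.30710456 -211.01417832]
 [ 553.92201137 -215.03349479]]
tin [[446.78980761 -92.14324703  30.        ]]
t 4.45 grasp now [ 577.8 -189.2  143.1] yaw 96.03 w 56.1 F [ 0.5 -1.1 -5.8]
586.8,-103.5,70,96 -> [0.0844 0.0177 0.0731] [-0.003  -0.0013  0.0005] rows 2.7
586.8,-103.5,39,96 -> [0.0843 0.0178 0.1041] [-0.003  -0.0013  0.0005] rows 3.2
```

```bash
python3 -m pendant '[[[0.083,0.0186,0.02],[0,0,0],0],[[0.083,0.0186,0.04],[0,0,0],0],[[0.083,0.0186,0.06],[0,0,0],0],[[0.083,0.0186,0.083],[0,0,0],0],[[0.083,0.0186,0.083],[0,0,0],0],[[0.083,0.0186,0.083],[0,0,0],0],[[0.083,0.0186,0.083],[0,0,0],0],[[0.083,0.0186,0.083],[0,0,0],0]]'; python3 - <<'E'
from h import *
c=snap('wrist','w3'); crop('w3',0,0,512,384,1.5,'w3b')
E
python3 go.py 587.8,-105,39,96
```

```text
time: 5.12
tool_pos: [589.2, -106.1, 222.7]
tcp_rot: [3.138, 0.001, 1.674]
contact_force: [-0.0, -1.3, -5.0]
grip_width: 55.6
t 5.17 grasp now [ 589.7 -105.9   63.6] yaw 95.93 w 55.9 F [ 0.8 -0.8 -4.9]
587.8,-105,39,96 -> [ 0.001  -0.0013  0.0246] [ 0.003   0.0013 -0.0012] rows 0.6
```

View pics/w3b.png

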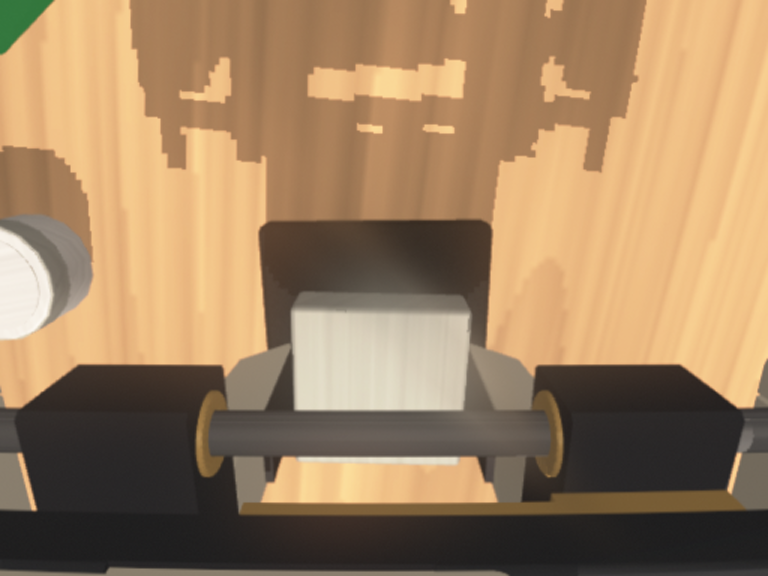

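The block hangs over the pad. The pad's left-hand corners are at (259,221) and (492,221), and its side edges pass (267,340) and (487,340). The block's edge runs (291,310) to (470,310).

```bash
python3 - <<'E'
from m import *
c=load('w3'); f=lambda p:[((x+.5)/1.5-.5,(y+.5)/1.5-.5) for x,y in p]
p=pix2w(c,f([(259,221),(492,221),(267,340),(487,340)]),15)[:,:2]
b=pix2w(c,f([(291,310),(470,310),(461,464),(298,459)]),63.6-5)[:,:2]
print(p.round(1),b.round(1))
th=np.radians(6); ex=np.array([np.cos(th),np.sin(th)]);ey=np.array([-ex[1],ex[0]])
print('pad x',p@ex,'y',p@ey,'block x',b@ex,'y',b@ey)
print('pad ctr from left edge',p[:2].mean(0)-45*ey,'block from left edge',b[:2].mean(0)-28*ey)
E
```

```text
[[ 540.1  -62.3]
 [ 627.3  -53.3]
 [ 545.1 -110.2]
 [ 633.4 -101.1]] [[ 560.4  -80.7]
 [ 614.5  -75.1]
 [ 620.1 -129.7]
 [ 565.4 -133.2]]
pad x [530.66472559 618.28221036 530.57605497 619.32157874] y [-118.4342729  -118.5548646  -166.55105882 -166.73941801] block x [548.8850822  603.26155186 603.19027532 548.39720324] y [-138.79071324 -138.89621034 -193.77117075 -191.6186023 ]
pad ctr from left edge [ 588.41627824 -102.5500996 ] block from left edge [ 590.35741779 -105.71341729]
```

```bash
python3 -m pendant '[[[0.0028,-0.0012,0.01],[0,0,0],0],[[0.0028,-0.0012,0.015],[0,0,0],0],[[0.0028,-0.0012,0.018],[0,0,0],0],[[0.0028,-0.0012,0.02],[0,0,0],0],[[0.0028,-0.0012,0.022],[0,0,0],0],[[0.0028,-0.0012,0.022],[0,0,0],0],[[0.0028,-0.0012,0.022],[0,0,0],0]]'; python3 go.py
```

```text
time: 5.75
tool_pos: [587.3, -101.9, 198.7]
tcp_rot: [-3.142, -0.0, 1.676]
contact_force: [0.3, 0.7, -5.9]
grip_width: 55.9
t 5.75 grasp now [ 587.3 -101.9   39.7] yaw 96.02 w 55.9 F [ 0.3  0.7 -5.9]
```

```bash
python3 -m pendant '[[[0,0,0],[0,0,0],0],[[0,0,0],[0,0,0],0]]'; python3 -m pendant '[[[0,0,0],[0,0,0],0],[[0,0,0],[0,0,0],0]]'; python3 - <<'E'
from h import *
c=snap('wrist','w4'); crop('w4',150,120,350,320,4,'w4b'); cv2.imwrite('pics/w4b.png',cv2.resize(cv2.imread('pics/w4.png')[130:280,150:350],None,fx=4,fy=4,interpolation=cv2.INTER_CUBIC))
E
python3 go.py
```

```text
time: 5.92
tool_pos: [587.4, -102.0, 199.0]
tcp_rot: [3.141, 0.0, 1.676]
contact_force: [0.5, -0.5, -5.3]
grip_width: 55.6
time: 6.08
tool_pos: [587.3, -102.0, 199.0]
tcp_rot: [3.141, -0.0, 1.676]
contact_force: [-0.6, -1.3, -5.2]
grip_width: 55.9
t 6.13 grasp now [ 587.4 -102.    39.9] yaw 96.01 w 55.6 F [ 0.4  0.2 -5.6]
```

View pics/w4b.png

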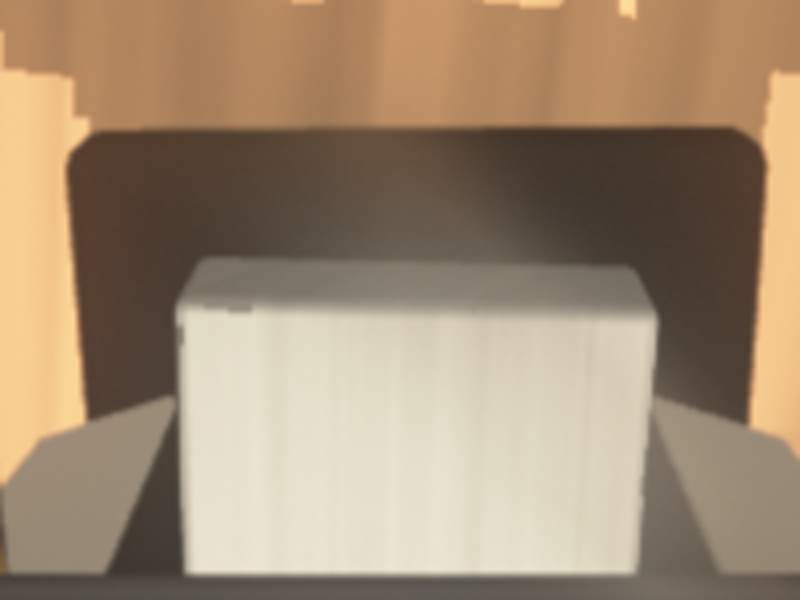

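```bash
python3 - <<'E'
from m import *
c=load('w4'); f=lambda p:[((x+.5)/4-.5+150,(y+.5)/4-.5+130) for x,y in p]
p=pix2w(c,f([(68,132),(766,127),(90,415),(750,415)]),15)[:,:2]
b=pix2w(c,f([(177,306),(657,315),(185,560),(637,560)]),34.9)[:,:2]
th=np.radians(6); ex=np.array([np.cos(th),np.sin(th)]);ey=np.array([-ex[1],ex[0]])
print('pad x',p@ex,'y',p@ey,'block x',b@ex,'y',b@ey)
a=lambda d:np.degrees(np.arctan2(d[1],d[0])).round(2)
print(a(p[1]-p[0]),a(b[1]-b[0]))
E
```

```text
pad x [530.75115122 617.89442984 530.90746312 618.75279409] y [-118.12197015 -117.40879952 -156.38025772 -156.32028996] block x [546.95646132 601.67483459 546.27113105 600.98697792] y [-134.24626111 -135.28792121 -166.72289469 -166.68486733]
6.47 4.91
```

```bash
python3 -m pendant '[[[0,0.0006,0],[0,0,-0.012],0],[[0,0.0006,0.001],[0,0,-0.012],0],[[0,0.0006,0.002],[0,0,-0.012],0],[[0,0.0006,0.002],[0,0,-0.012],0],[[0,0.0006,0.002],[0,0,-0.012],0]]'; python3 -m pendant '[[[0,0,0],[0,0,0],0.07],[[0,0,0],[0,0,0],0.07],[[0,0,0],[0,0,0],0.07],[[0,0,0],[0,0,0],0.07],[[0,0,0],[0,0,0],0.07],[[0,0,-0.03],[0,0,0],0.07],[[0,0,-0.06],[0,0,0],0.07],[[0,0,-0.1],[0,0,0],0.07],[[0,0,-0.13],[0,0,0],0.07],[[0,0,-0.13],[0,0,0],0.07]]'; python3 go.py 445.6,117,150,102
```

```text
time: 6.55
tool_pos: [588.0, -101.9, 197.1]
tcp_rot: [3.141, 0.0, 1.688]
contact_force: [-0.7, 0.6, -1.3]
grip_width: 55.9
time: 7.38
tool_pos: [589.2, -102.2, 334.0]
tcp_rot: [3.13, 0.005, 1.688]
contact_force: [0.4, 0.7, 0.9]
grip_width: 70.0
t 7.38 grasp now [ 591.1 -102.8  175.1] yaw 96.71 w 70.0 F [0.4 0.7 0.9]
445.6,117,150,102 -> [ 0.2346 -0.1173  0.0225] [ 0.0113  0.0055 -0.0923] rows 6.3
```

```bash
python3 -m pendant '[[[0.235,-0.117,0.025],[0,0,-0.092],0.07],[[0.235,-0.117,0.025],[0,0,-0.092],0.07],[[0.235,-0.117,0.025],[0,0,-0.092],0.07],[[0.235,-0.117,0.025],[0,0,-0.092],0.07],[[0.235,-0.117,0.025],[0,0,-0.092],0.07],[[0.235,-0.117,0.025],[0,0,-0.092],0.07],[[0.235,-0.117,0.025],[0,0,-0.092],0.07],[[0.235,-0.117,0.025],[0,0,-0.092],0.07],[[0.235,-0.117,0.025],[0,0,-0.092],0.07],[[0.235,-0.117,0.025],[0,0,-0.092],0.07]]'; python3 -m pendant '[[[0,0,0],[0,0,0],0.07],[[0,0,0],[0,0,0],0.07]]'; python3 - <<'E'
from h import *
c=snap('wrist','w5'); crop('w5',0,0,512,384,1.5,'w5b')
E
python3 go.py
```

```text
time: 8.22
tool_pos: [445.0, 117.3, 301.9]
tcp_rot: [3.141, 0.0, 1.78]
contact_force: [-0.2, -1.0, 0.1]
grip_width: 69.8
time: 8.38
tool_pos: [445.0, 116.9, 301.8]
tcp_rot: [3.141, 0.0, 1.778]
contact_force: [0.2, -0.0, -0.6]
grip_width: 70.5
t 8.43 grasp now [444.9 117.  142.8] yaw 101.88 w 70.0 F [0.1 0.5 0.1]
```

View pics/w5b.png

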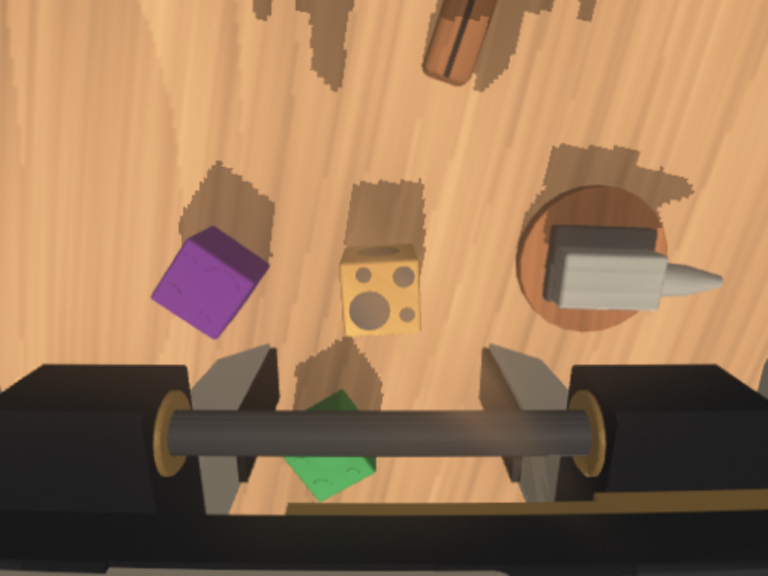

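The brass cube is between the fingers; its top face corners are (341,263), (418,258), (421,331), (346,336). Purple (210,285), green (335,455) and the anvil (592,258) are clear of the finger path.

```bash
python3 - <<'E'
from m import *
c=load('w5'); f=lambda p:[((x+.5)/1.5-.5,(y+.5)/1.5-.5) for x,y in p]
quad(c,f([(341,263),(418,258),(421,331),(346,336)]),40,'cube')
print('anvil',pix2w(c,f([(517,258),(668,258),(594,331)]),12))
quad(c,f([(212,226),(269,266),(215,339),(151,297)]),40,'purple')
E
```

```text
cube ctr [446.3 118.6] edges [38.2 38.6 38.8 38.8] ang [  15.7  -74.5 -164.   104.5] mean mod90 15.4
anvil [[516.73754245 147.94601094  12.        ]
 [600.09033027 165.72625536  12.        ]
 [573.09012387 115.59866316  12.        ]]
purple ctr [360.9 108.5] edges [33.4 49.7 38.4 50.3] ang [ -25.1 -116.3  155.3   58.1] mean mod90 -27.0
```

```bash
python3 -m pendant '[[[0.001,0.0013,0.04],[0,0,-0.054],0.065],[[0.001,0.0013,0.07],[0,0,-0.054],0.065],[[0.001,0.0013,0.1],[0,0,-0.054],0.065],[[0.001,0.0013,0.115],[0,0,-0.054],0.065],[[0.001,0.0013,0.115],[0,0,-0.054],0.065],[[0.001,0.0013,0.115],[0,0,-0.054],0.065],[[0.001,0.0013,0.115],[0,0,-0.054],0.01],[[0.001,0.0013,0.115],[0,0,-0.054],0.01],[[0.001,0.0013,0.115],[0,0,-0.054],0.01],[[0.001,0.0013,0.115],[0,0,-0.054],0.01]]'; python3 -m pendant '[[[0,0,0],[0,0,0],0.01],[[0,0,0],[0,0,0],0.01],[[0,0,0],[0,0,0],0.01]]'; python3 go.py; python3 -m pendant '[[[0,0,-0.04],[0,0,0],0.01],[[0,0,-0.08],[0,0,0],0.01],[[0,0,-0.12],[0,0,0],0.01],[[0,0,-0.12],[0,0,0],0.01],[[0,0,-0.12],[0,0,0],0.01],[[0,0,-0.12],[0,0,0],0.01]]'; python3 go.py 587.5,-102.5,130,96.3
```

```text
time: 9.27
tool_pos: [445.6, 119.1, 187.8]
tcp_rot: [3.139, 0.0, 1.834]
contact_force: [-0.1, -0.0, 0.8]
grip_width: 43.2
time: 9.52
tool_pos: [445.5, 119.1, 187.6]
tcp_rot: [3.14, 0.0, 1.834]
contact_force: [-1.1, -0.4, 6.3]
grip_width: 39.8
t 9.52 grasp now [445.7 119.1  28.6] yaw 105.07 w 39.8 F [-1.1 -0.4  6.3]
time: 10.02
tool_pos: [444.5, 119.0, 305.8]
tcp_rot: [-3.14, -0.0, 1.834]
contact_force: [0.2, 0.3, -6.1]
grip_width: 39.8
t 10.02 grasp now [444.2 119.  146.8] yaw 105.07 w 39.8 F [ 0.2  0.3 -6.1]
587.5,-102.5,130,96.3 -> [-0.2511  0.0805  0.0165] [-0.0021 -0.0003  0.153 ] rows 6.3
```

```bash
python3 -m pendant '[[[-0.2507,0.081,0.017],[0,0,0.153],0.01],[[-0.2507,0.081,0.017],[0,0,0.153],0.01],[[-0.2507,0.081,0.017],[0,0,0.153],0.01],[[-0.2507,0.081,0.017],[0,0,0.153],0.01],[[-0.2507,0.081,0.017],[0,0,0.153],0.01],[[-0.2507,0.081,0.017],[0,0,0.153],0.01],[[-0.2507,0.081,0.017],[0,0,0.153],0.01],[[-0.2507,0.081,0.017],[0,0,0.153],0.01],[[-0.2507,0.081,0.055],[0,0,0.153],0.01],[[-0.2507,0.081,0.07],[0,0,0.153],0.01]]';python3 -m pendant '[[[0,0,0],[0,0,0],0.01],[[0,0,0],[0,0,0],0.01],[[0,0,0],[0,0,0],0.01],[[0,0,0],[0,0,0],0.01]]'; python3 - <<'E'
from h import *
c=snap('wrist','w6');  cv2.imwrite('pics/w6b.png',cv2.resize(cv2.imread('pics/w6.png')[130:310,140:380],None,fx=3.3,fy=3.3,interpolation=cv2.INTER_CUBIC))
E
python3 go.py
```

```text
time: 10.85
tool_pos: [586.9, -101.5, 231.3]
tcp_rot: [-3.134, -0.004, 1.68]
contact_force: [-1.1, 0.0, -6.0]
grip_width: 39.6
time: 11.18
tool_pos: [589.1, -101.7, 237.9]
tcp_rot: [3.14, 0.001, 1.681]
contact_force: [0.1, -0.1, -4.8]
grip_width: 39.7
t 11.23 grasp now [ 589.4 -101.9   79.1] yaw 96.33 w 40.0 F [ 0.4  0.1 -5. ]
```

View pics/w6b.png

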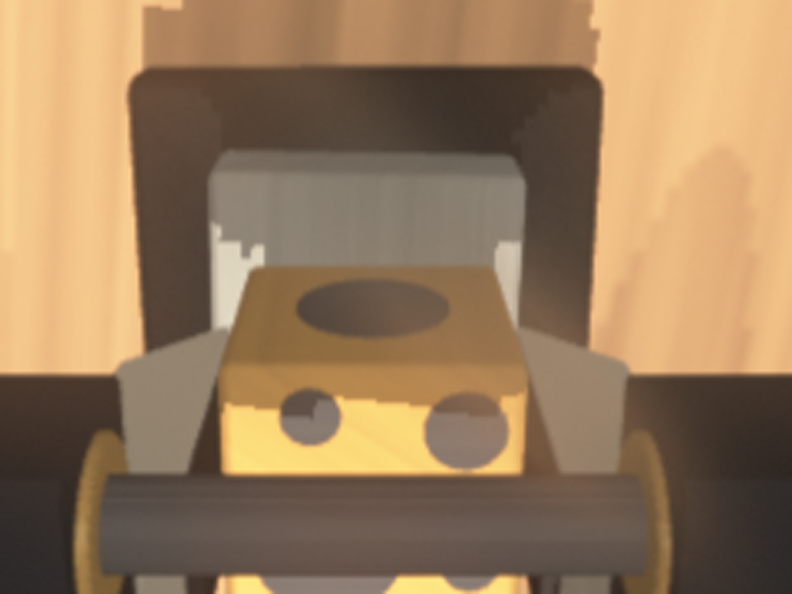

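Cube held above the block: the block's far-left top edge runs (209,180) to (525,184), and the pad's corners are (128,68) and (602,68). The cube's lower edge runs (249,268) to (494,268) and its upper edge (221,366) to (527,366).

```bash
python3 - <<'E'
from m import *
c=load('w6'); f=lambda p:[((x+.5)/3.3-.5+140,(y+.5)/3.3-.5+130) for x,y in p]
th=np.radians(6); ex=np.array([np.cos(th),np.sin(th)]);ey=np.array([-ex[1],ex[0]])
for n,z,p in [('pad',15,[(128,67),(603,67),(145,345),(590,345)]),('block',33,[(209,179),(525,183),(213,320),(519,320)]),('cubebot',50.5,[(249,268),(494,268)]),('cubetop',90.5,[(220,364),(528,366)])]:
    w=pix2w(c,f(p),z)[:,:2]; d=w[1]-w[0]
    print(n,'x',(w@ex).round(1),(w@ex)[:2].mean().round(1),'y',(w@ey).round(1),'ang',np.degrees(np.arctan2(d[1],d[0])).round(1))
E
```

```text
pad x [530.3 618.3 530.5 619.4] 574.3 y [-118.4 -117.9 -174.2 -173.7] ang 6.3
block x [547.3 602.1 547.  602.3] 574.7 y [-134.9 -135.3 -161.3 -160.9] ang 5.6
cubebot x [555.8 595.2] 575.5 y [-145.  -144.8] ang 6.3
cubetop x [556.4 595.2] 575.8 y [-143.5 -143.5] ang 5.9
```

```bash
python3 -m pendant '[[[0.001,-0.0009,0.006],[0,0,0],0.01],[[0.001,-0.0009,0.01],[0,0,0],0.01],[[0.001,-0.0009,0.013],[0,0,0],0.01],[[0.001,-0.0009,0.015],[0,0,0],0.01],[[0.001,-0.0009,0.0155],[0,0,0],0.01],[[0.001,-0.0009,0.0155],[0,0,0],0.01],[[0.001,-0.0009,0.0155],[0,0,0],0.01],[[0.001,-0.0009,0.0155],[0,0,0],0.01]]'; python3 go.py
```

```text
time: 11.9
tool_pos: [587.8, -101.1, 221.5]
tcp_rot: [3.141, 0.0, 1.681]
contact_force: [0.2, -0.2, -4.6]
grip_width: 39.9
t 11.9 grasp now [ 587.8 -101.1   62.5] yaw 96.3 w 39.9 F [ 0.2 -0.2 -4.6]
```

```bash
python3 -m pendant '[[[0,0.0003,0.0005],[0,0,0],0.01],[[0,0.0003,0.001],[0,0,0],0.01],[[0,0.0003,0.001],[0,0,0],0.01],[[0,0.0003,0.001],[0,0,0],0.01]]'; python3 -m pendant '[[[0,0,0],[0,0,0],0.07],[[0,0,0],[0,0,0],0.07],[[0,0,0],[0,0,0],0.07],[[0,0,0],[0,0,0],0.07],[[0,0,0],[0,0,0],0.07],[[0,0,-0.03],[0,0,0],0.07],[[0,0,-0.06],[0,0,0],0.07],[[0,0,-0.1],[0,0,0],0.07],[[0,0,-0.1],[0,0,0],0.07],[[0,0,-0.1],[0,0,0],0.07]]'; python3 go.py 446.3,-92.3,150,96.3
```

```text
time: 12.23
tool_pos: [588.1, -101.0, 220.7]
tcp_rot: [3.141, 0.0, 1.681]
contact_force: [-0.1, 0.5, -2.3]
grip_width: 40.1
time: 13.07
tool_pos: [588.5, -101.1, 323.1]
tcp_rot: [3.136, 0.002, 1.681]
contact_force: [-1.2, -0.1, 0.0]
grip_width: 69.7
t 13.07 grasp now [ 589.4 -101.4  164.1] yaw 96.31 w 69.7 F [-1.2 -0.1  0. ]
446.3,-92.3,150,96.3 -> [ 0.0244 -0.1405  0.0133] [0.0056 0.0023 0.0001] rows 3.4
```

```bash
python3 -m pendant '[[[0.024,-0.141,0],[0,0,0],0.07],[[0.024,-0.141,0],[0,0,0],0.07],[[0.024,-0.141,0],[0,0,0],0.07],[[0.024,-0.141,0],[0,0,0],0.07],[[0.024,-0.141,0.04],[0,0,0],0.07],[[0.024,-0.141,0.07],[0,0,0],0.07],[[0.024,-0.141,0.07],[0,0,0],0.07],[[0.024,-0.141,0.07],[0,0,0],0.07],[[0.024,-0.141,0.07],[0,0,0],0.07]]'; python3 go.py 446.3,-92.3,27,96.3
```

```text
time: 13.82
tool_pos: [445.7, -92.8, 250.9]
tcp_rot: [3.141, -0.0, 1.681]
contact_force: [0.2, 0.0, 1.6]
grip_width: 69.9
t 13.82 grasp now [445.7 -92.8  91.9] yaw 96.31 w 69.9 F [0.2 0.  1.6]
446.3,-92.3,27,96.3 -> [0.0004 0.0006 0.0649] [ 0.0002 -0.      0.0001] rows 1.6
```

```bash
python3 -m pendant '[[[0.0005,0.0006,0.035],[0,0,0],0.07],[[0.0005,0.0006,0.055],[0,0,0],0.07],[[0.0005,0.0006,0.065],[0,0,0],0.07],[[0.0005,0.0006,0.065],[0,0,0],0.07],[[0.0005,0.0006,0.065],[0,0,0],0.07],[[0.0005,0.0006,0.065],[0,0,0],0.02],[[0.0005,0.0006,0.065],[0,0,0],0.02],[[0.0005,0.0006,0.065],[0,0,0],0.02],[[0.0005,0.0006,0.065],[0,0,0],0.02],[[0.0005,0.0006,0.065],[0,0,0],0.02]]'; python3 -m pendant '[[[0,0,0],[0,0,0],0.02],[[0,0,0],[0,0,0],0.02],[[0,0,0],[0,0,0],0.02]]';python3 go.py; python3 -m pendant '[[[0,0,-0.03],[0,0,0],0.02],[[0,0,-0.06],[0,0,0],0.02],[[0,0,-0.09],[0,0,0],0.02],[[0,0,-0.09],[0,0,0],0.02],[[0,0,-0.09],[0,0,0],0.02],[[0,0,-0.09],[0,0,0],0.02]]'; python3 go.py 574.5,27.2,117,96.3
```

```text
time: 14.65
tool_pos: [445.9, -92.1, 185.9]
tcp_rot: [3.141, 0.0, 1.681]
contact_force: [-1.3, 1.0, 4.0]
grip_width: 43.3
time: 14.9
tool_pos: [445.9, -92.1, 185.8]
tcp_rot: [3.141, 0.0, 1.681]
contact_force: [-0.6, 0.8, 6.3]
grip_width: 43.1
t 14.9 grasp now [446.1 -92.2  26.8] yaw 96.3 w 43.1 F [-0.6  0.8  6.3]
time: 15.4
tool_pos: [445.4, -91.9, 274.7]
tcp_rot: [-3.141, -0.001, 1.681]
contact_force: [-0.4, 0.2, -2.2]
grip_width: 43.2
t 15.4 grasp now [445.2 -91.9 115.7] yaw 96.3 w 43.2 F [-0.4  0.2 -2.2]
574.5,27.2,117,96.3 -> [ 0.1043  0.1414 -0.0013] [-0.0008 -0.0005 -0.    ] rows 4.2
```

```bash
python3 -m pendant '[[[0.1045,0.1414,0],[0,0,0],0.02],[[0.1045,0.1414,0],[0,0,0],0.02],[[0.1045,0.1414,0],[0,0,0],0.02],[[0.1045,0.1414,0],[0,0,0],0.02],[[0.1045,0.1414,0.03],[0,0,0],0.02],[[0.1045,0.1414,0.06],[0,0,0],0.02],[[0.1045,0.1414,0.06],[0,0,0],0.02],[[0.1045,0.1414,0.06],[0,0,0],0.02],[[0.1045,0.1414,0.06],[0,0,0],0.02]]'; python3 go.py 574.2,27.4,28,96.3
```

```text
time: 16.15
tool_pos: [574.8, 26.9, 215.5]
tcp_rot: [-3.141, -0.0, 1.68]
contact_force: [0.3, -0.2, 0.3]
grip_width: 43.0
t 16.15 grasp now [574.7  26.9  56.5] yaw 96.27 w 43.0 F [ 0.3 -0.2  0.3]
574.2,27.4,28,96.3 -> [ 0.0005 -0.0005  0.0285] [-0.0008 -0.0002 -0.0005] rows 0.7
```

```bash
python3 -m pendant '[[[0.0005,-0.0005,0.015],[0,0,0],0.02],[[0.0005,-0.0005,0.023],[0,0,0],0.02],[[0.0005,-0.0005,0.028],[0,0,0],0.02],[[0.0005,-0.0005,0.029],[0,0,0],0.02],[[0.0005,-0.0005,0.029],[0,0,0],0.02],[[0.0005,-0.0005,0.029],[0,0,0],0.02]]'; python3 go.py; python3 -m pendant '[[[0,0,0.0005],[0,0,0],0.07],[[0,0,0],[0,0,0],0.07],[[0,0,0],[0,0,0],0.07],[[0,0,0],[0,0,0],0.07],[[0,0,0],[0,0,0],0.07],[[0,0,-0.03],[0,0,0],0.07],[[0,0,-0.06],[0,0,0],0.07],[[0,0,-0.1],[0,0,0],0.07],[[0,0,-0.13],[0,0,0],0.07],[[0,0,-0.13],[0,0,0],0.07]]'; python3 go.py 459,284,150,84.5
```

```text
time: 16.65
tool_pos: [574.5, 27.6, 187.0]
tcp_rot: [3.14, 0.0, 1.681]
contact_force: [0.3, 0.7, -1.3]
grip_width: 43.5
t 16.65 grasp now [574.7  27.6  28. ] yaw 96.29 w 43.5 F [ 0.3  0.7 -1.3]
time: 17.48
tool_pos: [575.7, 27.8, 323.2]
tcp_rot: [3.13, 0.002, 1.681]
contact_force: [1.7, -0.2, 0.5]
grip_width: 70.0
t 17.48 grasp now [577.6  27.6 164.2] yaw 96.31 w 70.0 F [ 1.7 -0.2  0.5]
459,284,150,84.5 -> [ 0.2676 -0.088   0.0126] [0.0121 0.0009 0.2062] rows 6.8
```

```bash
python3 -m pendant '[[[0.2676,-0.087,0.02],[0,0,0.206],0.06],[[0.2676,-0.087,0.02],[0,0,0.206],0.06],[[0.2676,-0.087,0.02],[0,0,0.206],0.06],[[0.2676,-0.087,0.02],[0,0,0.206],0.06],[[0.2676,-0.087,0.02],[0,0,0.206],0.06],[[0.2676,-0.087,0.02],[0,0,0.206],0.06],[[0.2676,-0.087,0.02],[0,0,0.206],0.06],[[0.2676,-0.087,0.02],[0,0,0.206],0.06],[[0.2676,-0.087,0.02],[0,0,0.206],0.06],[[0.2676,-0.087,0.02],[0,0,0.206],0.06]]'; python3 -m pendant '[[[0,0,0],[0,0,0],0.06],[[0,0,0],[0,0,0],0.06]]'; python3 - <<'E'
from h import *
c=snap('wrist','w7'); crop('w7',0,0,512,384,1.5,'w7b')
E
python3 go.py
```

```text
time: 18.32
tool_pos: [458.6, 283.9, 296.1]
tcp_rot: [3.142, 0.0, 1.475]
contact_force: [0.8, -1.0, -0.2]
grip_width: 59.9
time: 18.48
tool_pos: [459.2, 283.0, 296.4]
tcp_rot: [3.141, -0.0, 1.473]
contact_force: [-0.4, -0.5, -0.8]
grip_width: 60.3
t 18.53 grasp now [459.2 283.  137.4] yaw 84.38 w 60.0 F [ 0.3 -0.2 -0.6]
```

View pics/w7b.png

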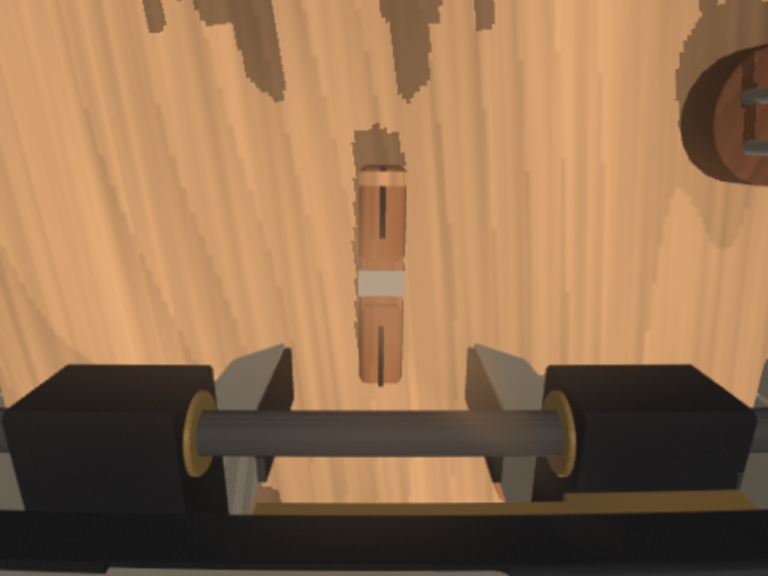

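Clamp between the fingers: band centre (382,283), axis from (383,188) to (381,382).

```bash
python3 - <<'E'
from m import *
c=load('w7'); f=lambda p:[((x+.5)/1.5-.5,(y+.5)/1.5-.5) for x,y in p]
w=pix2w(c,f([(382,283),(382.7,178),(380.8,383),(359,250),(406,250)]),22)[:,:2];print(w.round(1))
d=w[1]-w[2];print(np.linalg.norm(d),np.degrees(np.arctan2(d[1],d[0])), w[1:3].mean(0))
E
python3 go.py 460,284,35.5,84.4
```

```text
[[461.4 288.4]
 [467.  342.4]
 [455.2 230.5]
 [451.3 307.2]
 [475.5 304.9]]
112.51068070954025 83.99583461475983 [461.07409822 286.44047244]
t 18.53 grasp now [459.2 283.  137.4] yaw 84.38 w 60.0 F [ 0.3 -0.2 -0.6]
460,284,35.5,84.4 -> [0.0011 0.0007 0.1019] [ 0.0002 -0.     -0.0004] rows 2.4
```

```bash
python3 -m pendant '[[[0.0047,0.0013,0.04],[0,0,0],0.06],[[0.0047,0.0013,0.07],[0,0,0],0.06],[[0.0047,0.0013,0.09],[0,0,0],0.06],[[0.0047,0.0013,0.102],[0,0,0],0.06],[[0.0047,0.0013,0.102],[0,0,0],0.06],[[0.0047,0.0013,0.102],[0,0,0],0.06],[[0.0047,0.0013,0.102],[0,0,0],0],[[0.0047,0.0013,0.102],[0,0,0],0],[[0.0047,0.0013,0.102],[0,0,0],0],[[0.0047,0.0013,0.102],[0,0,0],0]]'; python3 -m pendant '[[[0,0,0],[0,0,0],0],[[0,0,0],[0,0,0],0],[[0,0,0],[0,0,0],0],[[0,0,0],[0,0,0],0]]';python3 go.py; python3 -m pendant '[[[0,0,-0.03],[0,0,0],0],[[0,0,-0.06],[0,0,0],0],[[0,0,-0.09],[0,0,0],0],[[0,0,-0.12],[0,0,0],0],[[0,0,-0.12],[0,0,0],0],[[0,0,-0.12],[0,0,0],0]]'; python3 go.py 600,190,180,96.3 664.5,-93.7,110,96.3
```

```text
time: 19.37
tool_pos: [460.4, 288.8, 195.2]
tcp_rot: [3.14, -0.001, 1.475]
contact_force: [0.5, 0.1, -0.1]
grip_width: 38.0
time: 19.7
tool_pos: [460.2, 288.8, 194.6]
tcp_rot: [3.141, -0.0, 1.475]
contact_force: [-0.7, -0.2, 2.3]
grip_width: 21.5
t 19.7 grasp now [460.3 288.9  35.6] yaw 84.5 w 21.5 F [-0.7 -0.2  2.3]
time: 20.2
tool_pos: [460.3, 288.9, 315.8]
tcp_rot: [3.138, -0.002, 1.475]
contact_force: [-0.5, 0.1, -1.4]
grip_width: 21.3
t 20.2 grasp now [460.9 289.1 156.8] yaw 84.51 w 21.3 F [-0.5  0.1 -1.4]
600,190,180,96.3 -> [-0.085   0.1486 -0.0229] [ 0.0033 -0.0015 -0.2059] rows 4.1
664.5,-93.7,110,96.3 -> [-0.3613  0.2397  0.0469] [ 0.0033 -0.0015 -0.2059] rows 10.5
```

```bash
python3 -m pendant '[[[-0.3613,0.2397,0],[0,0,-0.206],0],[[-0.3613,0.2397,0],[0,0,-0.206],0],[[-0.3613,0.2397,0],[0,0,-0.206],0],[[-0.3613,0.2397,0],[0,0,-0.206],0],[[-0.3613,0.2397,0],[0,0,-0.206],0],[[-0.3613,0.2397,0],[0,0,-0.206],0],[[-0.3613,0.2397,0],[0,0,-0.206],0],[[-0.3613,0.2397,0],[0,0,-0.206],0],[[-0.3613,0.2397,0],[0,0,-0.206],0],[[-0.3613,0.2397,0],[0,0,-0.206],0]]'; python3 go.py 664.5,-93.7,90,96.3
```

```text
time: 21.03
tool_pos: [654.6, -77.5, 311.8]
tcp_rot: [-3.138, -0.001, 1.681]
contact_force: [-0.3, -0.2, -0.1]
grip_width: 21.4
t 21.03 grasp now [654.  -77.3 152.8] yaw 96.29 w 21.4 F [-0.3 -0.2 -0.1]
664.5,-93.7,90,96.3 -> [-0.0173  0.0083  0.0628] [-0.0036 -0.0015 -0.0002] rows 1.6
```

```bash
python3 -m pendant '[[[-0.0173,0.0083,0],[0,0,0],0],[[-0.0173,0.0083,0.03],[0,0,0],0],[[-0.0173,0.0083,0.0628],[0,0,0],0],[[-0.0173,0.0083,0.0628],[0,0,0],0],[[-0.0173,0.0083,0.0628],[0,0,0],0],[[-0.0173,0.0083,0.0628],[0,0,0],0],[[-0.0173,0.0083,0.0628],[0,0,0],0]]'; python3 - <<'E'
from h import *
c=snap('wrist','w8'); crop('w8',0,0,512,384,1.5,'w8b')
E
python3 go.py
```

```text
time: 21.62
tool_pos: [665.1, -91.5, 253.4]
tcp_rot: [3.139, 0.001, 1.681]
contact_force: [0.3, 0.1, -0.3]
grip_width: 21.3
t 21.67 grasp now [665.6 -91.7  94.6] yaw 96.33 w 21.3 F [-0.6  0.4 -1.2]
```

View pics/w8b.png

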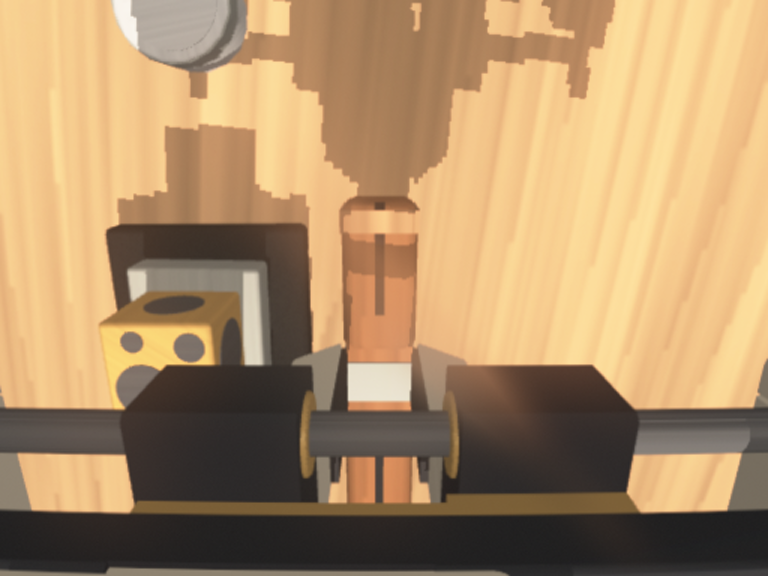

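Clamp is held level at its band (379,383), with its bar axis (379.5,235) to (379,500) vertical in the image. The pad's far-left corner is (307,225) and the cube stands square on the block.

```bash
python3 - <<'E'
from m import *
c=load('w8'); f=lambda p:[((x+.5)/1.5-.5,(y+.5)/1.5-.5) for x,y in p]
th=np.radians(6.1); ex=np.array([np.cos(th),np.sin(th)]);ey=np.array([-ex[1],ex[0]])
P=np.array([588.,-102.])
for n,z,p in [('clamp',81,[(379,383),(379.5,235),(379,500),(343,300),(416,300),(345,345),(413,345)]),('pad',15,[(107,226),(308,224),(310.5,340)]),('tin',30,[(185,35)]),('cubetop',73,[(101,324),(217,324)])]:
    w=pix2w(c,f(p),z)[:,:2]; d=w[1:2]-w[:1]
    print(n,((w-P)@ex).round(1),((w-P)@ey).round(1))
    if n=='clamp': d=w[1]-w[2];print(np.degrees(np.arctan2(d[1],d[0]))-90)
E
```

```text
clamp [78.4 78.3 78.6 66.8 90.1 67.2 89.5] [  1.7  52.  -45.8  31.   31.   15.5  15.5]
6.286109891890035
pad [-42.   47.3  46.6] [ 43.6  44.6 -10. ]
tin [5.7] [117.9]
cubetop [-17.5  23. ] [19.3 19.6]
```

```bash
python3 -m pendant '[[[-0.0018,0,0.02],[0,0,0],0],[[-0.0018,0,0.035],[0,0,0],0],[[-0.0018,0,0.045],[0,0,0],0],[[-0.0018,0,0.052],[0,0,0],0],[[-0.0018,0,0.055],[0,0,0],0],[[-0.0018,0,0.055],[0,0,0],0],[[-0.0018,0,0.055],[0,0,0],0]]'; python3 go.py 665.3,-93.4,36,96.2
```

```text
time: 22.25
tool_pos: [665.0, -93.6, 197.3]
tcp_rot: [3.14, 0.0, 1.681]
contact_force: [0.9, -0.5, -1.0]
grip_width: 21.2
t 22.25 grasp now [665.2 -93.6  38.3] yaw 96.31 w 21.2 F [ 0.9 -0.5 -1. ]
665.3,-93.4,36,96.2 -> [0.0001 0.0003 0.0023] [0.0013 0.0004 0.0019] rows 0.1
```

```bash
python3 -m pendant '[[[0,0,0.001],[0,0,0],0],[[0,0,0.0022],[0,0,0],0],[[0,0,0.0022],[0,0,0],0],[[0,0,0.0022],[0,0,0],0]]'; python3 -m pendant '[[[0,0,0],[0,0,0],0.034],[[0,0,0],[0,0,0],0.034],[[0,0,0],[0,0,0],0.034],[[0,0,0],[0,0,0],0.034],[[0,0,-0.03],[0,0,0],0.034],[[0,0,-0.06],[0,0,0],0.034],[[0,0,-0.1],[0,0,0],0.034],[[0,0,-0.14],[0,0,0],0.034],[[0,0,-0.18],[0,0,0],0.034],[[0,0,-0.22],[0,0,0],0.034]]'; python3 go.py 480,-350,250,96.3
```

```text
time: 22.58
tool_pos: [664.8, -93.6, 194.7]
tcp_rot: [3.141, 0.0, 1.681]
contact_force: [0.3, 0.6, 0.7]
grip_width: 21.5
time: 23.42
tool_pos: [664.3, -93.5, 416.4]
tcp_rot: [3.141, -0.0, 1.681]
contact_force: [1.3, -0.5, -0.2]
grip_width: 34.0
t 23.42 grasp now [664.3 -93.4 257.4] yaw 96.3 w 34.0 F [ 1.3 -0.5 -0.2]
480,-350,250,96.3 -> [-0.2348 -0.2113  0.0074] [ 0.0001 -0.0001  0.0001] rows 7.6
```

```bash
python3 -m pendant '[[[-0.235,-0.211,0],[0,0,0],0.06],[[-0.235,-0.211,0],[0,0,0],0.06],[[-0.235,-0.211,0],[0,0,0],0.06],[[-0.235,-0.211,0],[0,0,0],0.06],[[-0.235,-0.211,0],[0,0,0],0.06],[[-0.235,-0.211,0],[0,0,0],0.06],[[-0.235,-0.211,0],[0,0,0],0.06],[[-0.235,-0.211,0],[0,0,0],0.06],[[-0.235,-0.211,0],[0,0,0],0.06]]'; python3 - <<'E'
from h import *
snap('top','top1');snap('side','side1'); crop('top1',150,110,350,240,4,'t1b'); crop('side1',180,100,420,280,3.3,'s1b')
E
python3 go.py
```

```text
time: 24.17
tool_pos: [477.8, -354.3, 414.3]
tcp_rot: [-3.14, 0.001, 1.675]
contact_force: [-1.4, 0.8, -0.5]
grip_width: 59.7
t 24.27 grasp now [ 480.3 -350.9  255.3] yaw 96.17 w 60.2 F [0.6 0.7 0.3]
```

View pics/t1b.png

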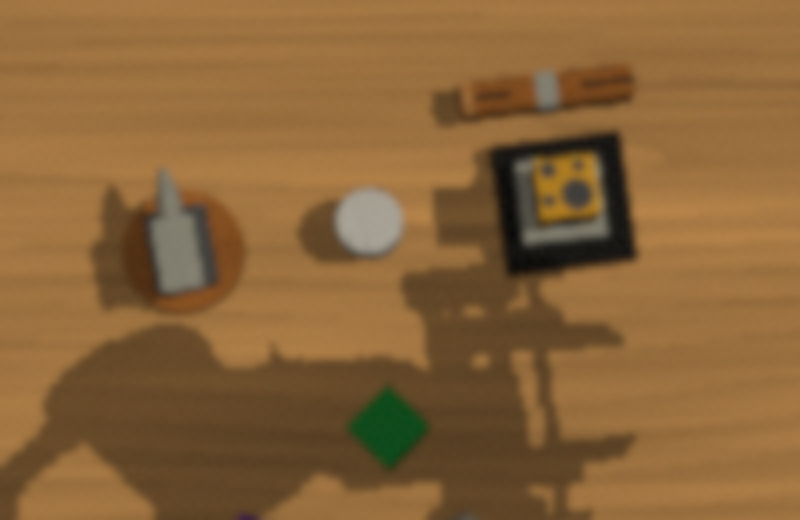

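View pics/s1b.png

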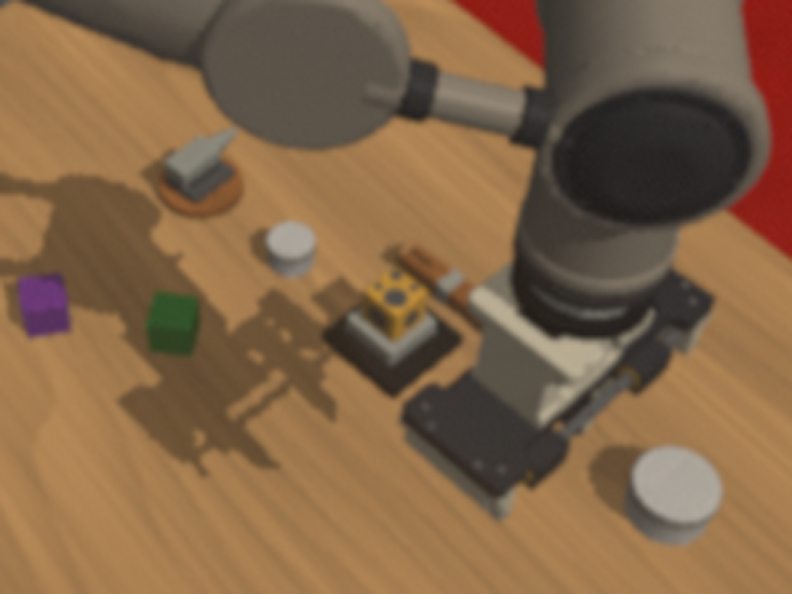

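Top: everything stands upright. The pad's corners are (492,148), (619,133), (636,258), (508,274), the cube's top is near (569,187), the clamp's band is (547,90), the tin (369,221) and the anvil foot (185,251). The side view agrees that all are upright.

```bash
python3 - <<'E'
from m import *
c=load('top1'); f=lambda p:[((x+.5)/4-.5+150,(y+.5)/4-.5+110) for x,y in p]
w=quad(c,f([(492,148),(619,133),(636,258),(508,274)]),15,'pad'); P=w.mean(0)
cu=quad(c,f([(533,157),(599,151),(606,216),(540,224)]),40+33,'cube').mean(0)
cl=quad(c,f([(461,87),(631,66),(634,98),(464,117)]),22,'clamp')
t=pix2w(c,f([(369,221)]),30)[0,:2]; a=pix2w(c,f([(185,250)]),12)[0,:2]; bd=pix2w(c,f([(547,91)]),22)[0,:2]
b=pix2w(c,f([(522,246),(610,235)]),33)[:,:2]
th=np.radians(6.1); ex=np.array([np.cos(th),np.sin(th)]);ey=np.array([-ex[1],ex[0]])
for n,q in [('cube',cu),('clampctr',cl.mean(0)),('band',bd),('tin',t),('anvil',a),('block near corners',b[0]),('',b[1])]+[('cl',x) for x in cl]: print(n,round((q-P)@ex,1),round((q-P)@ey,1))
c0=load('top0');d=cv2.absdiff(c0['color'],c['color']).max(2)
for n,p in [('big',(657,-362,40)),('stand',(656,352,30))]:
    u,v=w2pix(c,p)[0].astype(int); print(n,d[v-20:v+20,u-20:u+20].max(),(d[v-20:v+20,u-20:u+20]>40).mean())
E
```

```text
pad ctr [ 587.6 -103.1] edges [87.  86.5 87.  86.9] ang [ -84.  -174.    96.3    6. ] mean mod90 6.1
cube ctr [ 587.8 -103. ] edges [43.  42.9 43.  44.1] ang [ -85.5 -175.5   96.1    4.6] mean mod90 4.9
clamp ctr [662.8 -93.5] edges [116.5  22.3 116.   20.9] ang [ -83.6 -176.5   95.7    4.6] mean mod90 5.1
cube 0.3 0.1
clampctr 75.8 1.5
band 76.5 1.9
tin 1.1 131.9
anvil -0.3 257.8
block near corners -28.4 33.0
 -28.2 -26.1
cl 86.3 59.4
cl 86.9 -57.1
cl 64.7 -56.1
cl 65.4 59.9
big 125 0.04625
stand 20 0.0
```

```bash
python3 - <<'E'
from h import *
a=load('side0')['color'];b=load('side1')['color'];d=cv2.absdiff(a,b).max(2)[228:270,368:402]
print(d.max(),(d>25).mean())
from plant import close_job
o=get_obs();print(o['time'],o['dq'].round(3)); print(close_job())
E
```

```text
22 0.0
24.2667 [0.046 0.001 0.    0.006 0.002 0.003]
the job is handed in; nothing more can be done
None
```

The doming station is set up and the job is handed in at 24.3 s of the 99 s allowed. I placed the block, then the cube, the tin and the clamp, in that order. Everything is upright and released, and the arm is parked clear.

| Item | What the last pictures showed |
|---|---|
| Bench block | Within about 0.5 mm of the pad's centre and 1° of its edges, measured in a close wrist view before the cube was lowered onto it |
| Doming cube | Within about 0.5 mm of the pad's centre from the top view; about 1° off the pad's edges |
| Small tin | 130 to 132 mm from the pad's centre along the line to the anvil, where the midpoint is 130 mm |
| Ring clamp | Gap of about 20 mm, centred to within 2 mm, within about 1° of the pad's far edge |
| Punch stand | Unchanged in the top view |
| Big tin | Unchanged in the side view |

Three readings disagreed or fell short:
- **Tin:** the top view reads the anvil as 258 mm from the pad instead of 260 mm. By that view alone, the tin sits about 3 mm towards the anvil from the midpoint between centres. It is almost exactly midway between the edges.
- **Block:** my corner readings in the final top view gave an impossible 59 mm width for the block, so I relied on the wrist view for its position.
- **Big tin:** the top view showed a difference around it, which I put down to the parked gripper and its shadow, as the side view showed no change.

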